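# Make up two window-restoring kits

### The job

Make up the kits for the two old window sashes: the pot with the blue lid, the tin of putty and the sanding block go in the blue tray, the pot with the yellow lid and the box of screws in the yellow tray. Stand each thing right way up and flat on the tray's floor in a compartment of its own (any one), setting it down rather than dropping it. Leave the pot with the red lid, the black knob and the amber jar where they are.

Things in the scene. Friction and masses are not known exactly. Their poses are not given: they have to be found in the camera images.
- tray_blue: flat tray painted blue, fixed to the table, 292 x 108 mm outside. Origin: centre of its underside, on the table; x along its length, z up. Floor 4 mm thick (its top 4 mm above the table); walls and dividers 4 mm thick, reaching 10 mm above the table. Three equal compartments in a row along x, each 92 mm (x) by 100 mm (y) inside, centred at x = -96, 0 and +96 mm, y = 0
- tray_yellow: flat tray painted yellow, fixed to the table, 292 x 108 mm outside. Origin: centre of its underside, on the table; x along its length, z up. Floor 4 mm thick (its top 4 mm above the table); walls and dividers 4 mm thick, reaching 10 mm above the table. Three equal compartments in a row along x, each 92 mm (x) by 100 mm (y) inside, centred at x = -96, 0 and +96 mm, y = 0
- pot_blue_mid (a point): closed paint sample pot, white with a blue lid and blue band; an upright cylinder 54 mm in diameter and 60 mm high, about 180 g. Point at its centre, 30 mm above its base; z up through the lid. Belongs in the blue tray
- pot_yellow_mid (a point): closed paint sample pot, white with a yellow lid and yellow band; an upright cylinder 54 mm in diameter and 60 mm high, about 180 g. Point at its centre, 30 mm above its base; z up through the lid. Belongs in the yellow tray
- tin_mid (a point): plain bare-metal tin of putty with a ring in its lid; an upright cylinder 58 mm in diameter and 44 mm high, about 220 g. Point at its centre, 22 mm above its base; z up. Belongs in the blue tray
- block_mid (a point): sanding block, green with a black rubber sole; 70 mm (x) by 44 mm (y), 40 mm high, about 130 g, sole down. Point at its centre, 20 mm above its sole; z up. Belongs in the blue tray
- screws_mid (a point): closed box of screws, white with orange bands and a screw pictured on top; 64 mm (x) by 46 mm (y), 44 mm high, about 200 g. Point at its centre, 22 mm above its base; z up. Belongs in the yellow tray
- pot_red_mid (a point): closed paint sample pot, white with a red lid and red band; an upright cylinder 54 mm in diameter and 60 mm high, about 180 g. Point at its centre, 30 mm above its base; z up through the lid. Stays where it is
- knob_mid (a point): turned black-iron furniture knob standing on its foot, 40 mm across at the widest, 36 mm high. Point at its centre, 18 mm above its foot; z up. Stays where it is
- jar_mid (a point): amber glass jar with a white lid, 48 mm in diameter, 50 mm high. Point at its centre, 25 mm above its base; z up. Stays where it is
Things that resemble listed ones, but are neither listed nor needed, are in the scene too. What is shaped like the part that bears knob_mid but pink is not meant.

How it is judged:
At the end, for the whole second after the job is handed in: Blue pot, tin and block in the blue tray, yellow pot and screws in the yellow: centres within the tray, bases within 4 mm of its floor, upright within 0.1 rad, at rest, no two in one compartment; red pot, knob and jar upright, within 25 mm of where they stood (x of pot_blue_mid in the frame of tray_blue between -0.144 and 0.144 m and y of pot_blue_mid in the frame of tray_blue between -0.05 and 0.05 m and z of pot_blue_mid in the frame of tray_blue between 0.03 and 0.038 m and angle between each of pot_blue_mid, tin_mid, block_mid, pot_yellow_mid, screws_mid's own z axis and vertical below 0.1 rad and linear speed of each of pot_blue, tin, block, pot_yellow, screws below 0.02 m/s and x of tin_mid in the frame of tray_blue between -0.144 and 0.144 m and y of tin_mid in the frame of tray_blue between -0.05 and 0.05 m and z of tin_mid in the frame of tray_blue between 0.022 and 0.03 m and x of block_mid in the frame of tray_blue between -0.144 and 0.144 m and y of block_mid in the frame of tray_blue between -0.05 and 0.05 m and z of block_mid in the frame of tray_blue between 0.02 and 0.028 m and not ((x of tin_mid in the frame of tray_blue between -0.144 and -0.048 m and x of pot_blue_mid in the frame of tray_blue between -0.144 and -0.048 m) or (x of tin_mid in the frame of tray_blue between -0.048 and 0.048 m and x of pot_blue_mid in the frame of tray_blue between -0.048 and 0.048 m) or (x of tin_mid in the frame of tray_blue between 0.048 and 0.144 m and x of pot_blue_mid in the frame of tray_blue between 0.048 and 0.144 m)) and not ((x of block_mid in the frame of tray_blue between -0.144 and -0.048 m and x of pot_blue_mid in the frame of tray_blue between -0.144 and -0.048 m) or (x of block_mid in the frame of tray_blue between -0.048 and 0.048 m and x of pot_blue_mid in the frame of tray_blue between -0.048 and 0.048 m) or (x of block_mid in the frame of tray_blue between 0.048 and 0.144 m and x of pot_blue_mid in the frame of tray_blue between 0.048 and 0.144 m)) and not ((x of block_mid in the frame of tray_blue between -0.144 and -0.048 m and x of tin_mid in the frame of tray_blue between -0.144 and -0.048 m) or (x of block_mid in the frame of tray_blue between -0.048 and 0.048 m and x of tin_mid in the frame of tray_blue between -0.048 and 0.048 m) or (x of block_mid in the frame of tray_blue between 0.048 and 0.144 m and x of tin_mid in the frame of tray_blue between 0.048 and 0.144 m)) and x of pot_yellow_mid in the frame of tray_yellow between -0.144 and 0.144 m and y of pot_yellow_mid in the frame of tray_yellow between -0.05 and 0.05 m and z of pot_yellow_mid in the frame of tray_yellow between 0.03 and 0.038 m and x of screws_mid in the frame of tray_yellow between -0.144 and 0.144 m and y of screws_mid in the frame of tray_yellow between -0.05 and 0.05 m and z of screws_mid in the frame of tray_yellow between 0.022 and 0.03 m and not ((x of screws_mid in the frame of tray_yellow between -0.144 and -0.048 m and x of pot_yellow_mid in the frame of tray_yellow between -0.144 and -0.048 m) or (x of screws_mid in the frame of tray_yellow between -0.048 and 0.048 m and x of pot_yellow_mid in the frame of tray_yellow between -0.048 and 0.048 m) or (x of screws_mid in the frame of tray_yellow between 0.048 and 0.144 m and x of pot_yellow_mid in the frame of tray_yellow between 0.048 and 0.144 m)) and distance of each of pot_red_mid, knob_mid, jar_mid from where it was at the start of the episode below 0.025 m and angle between each of pot_red_mid, knob_mid, jar_mid's own z axis and vertical below 0.2 rad); the robot touches nothing.
It fails at once if the red pot, the black knob or the amber jar pushed more than 25 mm or tipped over (distance of any of pot_red_mid, knob_mid, jar_mid from where it was at the start of the episode above 0.025 m or angle between any of pot_red_mid, knob_mid, jar_mid's own z axis and vertical above 0.5 rad).
It fails at once if a thing for the kits dropped or thrown (faster than 0.8 m/s, as after a fall of some 33 mm, with no finger on it) ((linear speed of pot_blue above 0.8 m/s and contact force between the fingers and pot_blue below 0.05 N) or (linear speed of pot_yellow above 0.8 m/s and contact force between the fingers and pot_yellow below 0.05 N) or (linear speed of tin above 0.8 m/s and contact force between the fingers and tin below 0.05 N) or (linear speed of block above 0.8 m/s and contact force between the fingers and block below 0.05 N) or (linear speed of screws above 0.8 m/s and contact force between the fingers and screws below 0.05 N)).
It also fails if it takes over 128 s, if anything falls off the work surface, if the arm or the gripper's body presses on something with over 40 N, if the wrist force passes 120 N, or if a joint passes its speed limit or range.

### The arm

A 7-joint arm with a two-finger parallel gripper is mounted at the origin on the work surface. World frame = base frame: x ahead of the robot, y to its left, z up, the work surface at z = 0. Lengths are in m, angles in rad, forces in N, time in s.
With the tool pointing down it reaches from about 0.35 to 0.9 m from the base axis. Payload 19.9 kg.
Tool frame: the origin (TCP) lies between the finger pads; the fingertips stand 19 mm ahead of it and the grasp point (between the pads) is the TCP; z points along the fingers, y is the direction in which the jaws open and shut (so a half turn about z gives the same grasp; the last joint's range is limited). The gripper opens to 94 mm and grips with 3 to 60 N. Pads are 16 mm wide; open, the fingers measure 119 mm over their backs; the gripper's body (75 mm by 177 mm) begins 78 mm behind the grasp point.
Start: joints at [-1.353, 0.417, -0.01, 1.614, 0.005, 1.111, -0.053], TCP at [0.16, 0.604, 0.224] pointing down, gripper open.
Joint ranges: [-2.81, 2.81], [-0.39, 2.02], [-1.27, 1.25], [0.06, 2.57], [-1.19, 4.33], [0.19, 2], [-2.82, 2.82]. Speed limits (rad/s): [1.89, 1.89, 2.39, 2.39, 3.01, 3.01, 3.01].

### API

Orientations are given as a 3x3 rotation matrix whose columns are the frame's x, y, z axes.
In Python, from rig import robot gives the robot as it stands. Calls block until the motion is done:
- robot.move_ptp(position, orientation): joint-space move of the TCP to a pose.
- robot.move_linear(position, velocity=0.15, frame=None, threshold=None): straight line of the TCP; frame=None keeps the orientation; velocity is the mean speed in m/s. With threshold (N) it stops when the force on the tool has changed by that much, and returns True; else False.
- robot.goto_joints(angles): joint-space move.
- robot.gripper_to(opening): finger opening in m; the grip force is fixed at half the most; returns when the fingers have stopped.
- robot.pause(seconds).
- robot.ik(position, orientation): joint angles nearest the present ones, or None.
- robot.get_state(): the state.
- robot.grab_frame(name): name is "side" or "top" or "wrist"; returns the picture (384x512x3 uint8, red, green, blue); there is no depth.
- robot.camera_info(name): a dict with "fx", "fy", "cx", "cy" (pixels), "rvec" (rotation vector, rad) and "tvec" (3), from world to camera coordinates, as OpenCV has them. Camera axes: x right, y down, z forward; pixel columns grow to the right and rows downward; lengths in m; the calibration is good to about 2 mm. A picture is of the moment at which its call begins: read the wrist's pose just before it. camera_info takes no time and is no camera call; for the wrist camera it gives the pose at the moment of the call.
A pose or a line that the arm cannot do raises robot.PlanningError and nothing moves.
- robot.sign_off(): hands the job in, once; it reports no verdict.
The state is a dict: "time": time; "qpos": joint angles; "joint_vel": joint speeds; "effort": joint torques, N m; "ee_pos": TCP position; "tool_rot": TCP orientation; "force": force on the tool from outside, world axes, zero at the start; "moment": the same for the moment, N m; "opening": finger opening in m.
Only numpy, scipy, OpenCV 4.12 (cv2) and the standard library are available. Lean on these libraries where they do the work, as an engineer would, in place of code of your own. Each camera call takes 0.05 s, during which the arm holds its last target.

## Working session

There is one attempt and no reset: what is moved stays moved. The work goes in short steps, each a Python script; the robot and the scene stay as the last script left them, time stands still between calls to the robot, and variables do not carry over. Pictures are saved under pics/ and viewed, and the job is handed in when it is done.

```bash
ls; mkdir -p pics; python3 - <<'E'
from rig import robot
import cv2
for n in("top","side","wrist"):
    i=robot.camera_info(n); f=robot.grab_frame(n)
    cv2.imwrite(f"pics/{n}0.png",f[:,:,::-1]); print(n,i)
print(robot.get_state())
E
```

```text
pics
top {'fx': 477.61104598505483, 'fy': 477.61104598505483, 'cx': 253.92000212126194, 'cy': 186.44676202287795, 'rvec': array([ 2.16628641, -2.13349957,  0.1919904 ]), 'tvec': array([-0.029666  ,  0.53551509,  1.23160498])}
side {'fx': 346.9920690624369, 'fy': 346.9920690624369, 'cx': 253.95133086651336, 'cy': 191.9158080508165, 'rvec': array([ 2.38801696, -0.43703335,  0.1828415 ]), 'tvec': array([-0.47745913,  0.14649808,  0.99377051])}
wrist {'fx': 294.7402875687128, 'fy': 294.7402875687128, 'cx': 259.2666162865539, 'cy': 194.5786652396435, 'rvec': array([-2.31966978, -1.78493722, -0.23152912]), 'tvec': array([-0.625209  , -0.02613201,  0.39039476])}
{'time': 0.15, 'qpos': array([-1.35346526,  0.41784759, -0.01031537,  1.61400004,  0.00470484,
        1.11067621, -0.05298723]), 'joint_vel': array([-1.78836446e-03, -1.99516137e-03,  8.21401412e-04, -2.93234703e-03,
        5.10023817e-05, -1.04133579e-03, -8.11863034e-04]), 'effort': array([ 5.91924872e-04, -8.51539207e+01,  6.39189575e-01, -4.26127124e+01,
       -4.87776648e-02,  1.73047429e-02,  8.54851737e-05]), 'ee_pos': array([0.1599054 , 0.60393902, 0.22397729]), 'tool_rot': array([[-9.66698468e-01,  2.55918049e-01, -1.58179933e-04],
       [ 2.55918087e-01,  9.66698057e-01, -8.93643113e-04],
       [-7.57871680e-05, -9.04364533e-04, -9.99999588e-01]]), 'force': array([-0.80315136, -0.9483222 , -0.65391423]), 'moment': array([ 0.02973104, -0.05192155,  0.04865161]), 'opening': 0.09384682350123061}
```

View pics/top0.png

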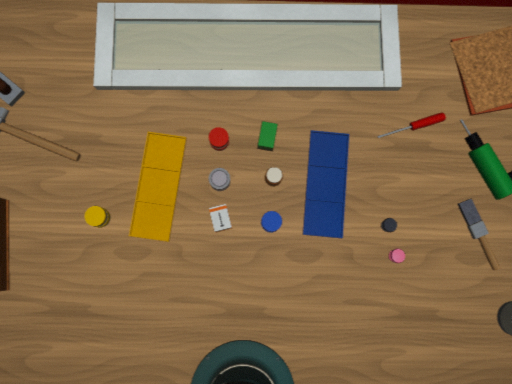

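View pics/side0.png

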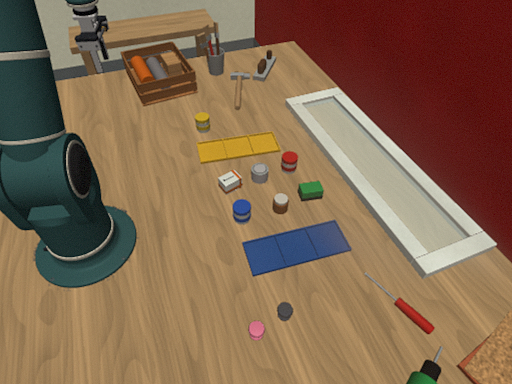

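View pics/wrist0.png

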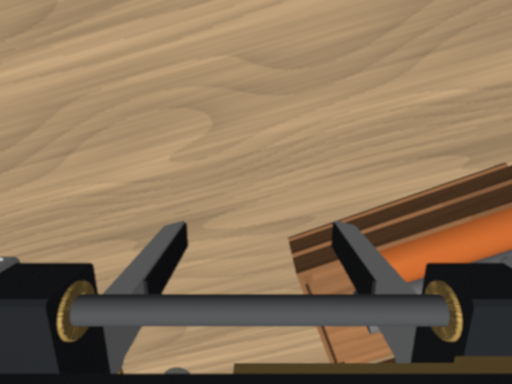

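```bash
python3 - <<'E'
import cv2
a=cv2.imread("pics/top0.png");b=cv2.imread("pics/side0.png")
cv2.imwrite("pics/topc.png",cv2.resize(a[110:270,80:420],None,fx=2.35,fy=2.35,interpolation=cv2.INTER_CUBIC))
cv2.imwrite("pics/sidec.png",cv2.resize(b[100:350,180:440],None,fx=2.4,fy=2.4,interpolation=cv2.INTER_CUBIC))
E
```

```text
(no output)
```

View pics/topc.png

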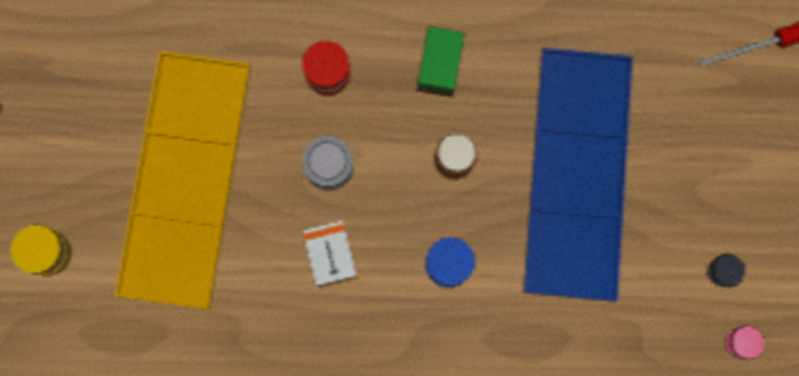

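View pics/sidec.png

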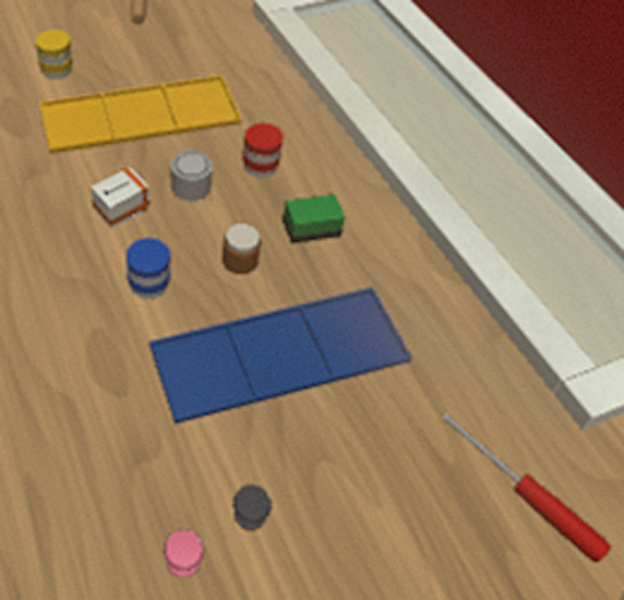

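```bash
cat > h.py <<'E'
import cv2,numpy as np
from rig import robot
def P(i):
    R=cv2.Rodrigues(i["rvec"])[0]; K=np.array([[i["fx"],0,i["cx"]],[0,i["fy"],i["cy"]],[0,0,1]]); return K,R,i["tvec"]
def ray(i,uv,z):
    K,R,t=P(i); d=R.T@np.linalg.inv(K)@np.array([uv[0],uv[1],1.]); c=-R.T@t
    return c+d*(z-c[2])/d[2]
def tri(i1,u1,i2,u2):
    M=[]
    for i in(i1,i2):
        K,R,t=P(i); M.append(K@np.c_[R,t])
    X=cv2.triangulatePoints(M[0],M[1],np.array(u1,float).reshape(2,1),np.array(u2,float).reshape(2,1)); X=(X[:3]/X[3]).ravel()
    return X
def proj(i,X):
    K,R,t=P(i); p=K@(R@np.asarray(X)+t); return p[:2]/p[2]
def blob(img,roi,lo,hi):
    x0,y0,x1,y1=roi; m=cv2.inRange(cv2.cvtColor(img[y0:y1,x0:x1],cv2.COLOR_RGB2HSV),np.array(lo),np.array(hi))
    m=cv2.morphologyEx(m,cv2.MORPH_CLOSE,np.ones((3,3)))
    cs,_=cv2.findContours(m,cv2.RETR_EXTERNAL,cv2.CHAIN_APPROX_NONE)
    c=max(cs,key=cv2.contourArea)
    return c+np.array([x0,y0]),m
E
python3 - <<'E'
from h import *
T=cv2.imread("pics/top0.png")[:,:,::-1];S=cv2.imread("pics/side0.png")[:,:,::-1]
for n,im,pts in(("top",T,[(271,221),(271,228),(95,216),(104,219),(219,179),(220,187),(268,133),(265,148),(220,220),(225,228),(326,184),(158,187)]),("side",S,[(242,206),(242,215),(202,118),(202,124),(260,169),(260,178),(310,188),(310,196),(229,179),(297,247),(240,148)])):
    hs=cv2.cvtColor(np.ascontiguousarray(im),cv2.COLOR_RGB2HSV)
    print(n,[(p,hs[p[1],p[0]].tolist()) for p in pts])
E
```

```text
top [((271, 221), [111, 193, 156]), ((271, 228), [111, 189, 158]), ((95, 216), [24, 255, 191]), ((104, 219), [23, 240, 133]), ((219, 179), [133, 12, 149]), ((220, 187), [114, 10, 128]), ((268, 133), [64, 180, 123]), ((265, 148), [44, 124, 41]), ((220, 220), [80, 5, 140]), ((225, 228), [45, 6, 165]), ((326, 184), [110, 196, 113]), ((158, 187), [22, 255, 176])]
side [((242, 206), [111, 167, 148]), ((242, 215), [110, 121, 105]), ((202, 118), [23, 200, 195]), ((202, 124), [23, 52, 118]), ((260, 169), [14, 20, 168]), ((260, 178), [14, 35, 109]), ((310, 188), [63, 139, 130]), ((310, 196), [57, 113, 86]), ((229, 179), [30, 18, 197]), ((297, 247), [109, 153, 120]), ((240, 148), [21, 198, 197])]
```

```bash
cat > m.py <<'E'
from h import *
T=cv2.imread("pics/top0.png")[:,:,::-1].copy();S=cv2.imread("pics/side0.png")[:,:,::-1].copy()
it=robot.camera_info("top");is_=robot.camera_info("side")
D={"blue":[(T,(255,203,290,240),(105,120,135),(118,255,255)),(S,(228,195,256,226),(105,110,130),(118,255,255)),.06],
"yellow":[(T,(80,200,115,232),(18,150,160),(30,255,255)),(S,(190,108,214,134),(18,120,170),(30,255,255)),.06],
"tin":[(T,(205,165,235,193),(0,0,60),(180,45,255)),(S,(248,160,272,186),(0,0,140),(180,45,255)),.044],
"block":[(T,(255,118,280,153),(55,100,100),(75,255,255)),(S,(295,175,328,204),(55,90,100),(75,255,255)),.040],
"screws":[(T,(205,200,235,235),(0,0,110),(180,60,255)),(S,(214,165,245,195),(0,0,150),(180,60,255)),.044],
"red":[(T,(205,122,235,155),(170,120,130),(180,255,255)),(S,(278,148,300,175),(170,100,120),(180,255,255)),.06],
"jar":[(T,(262,160,288,190),(0,0,140),(180,60,255)),(S,(270,190,292,215),(0,0,150),(180,60,255)),.05],
"knob":[(T,(378,215,402,235),(0,0,0),(180,255,75)),(S,(275,300,297,322),(0,0,0),(180,255,85)),.036],
"tblue":[(T,(295,120,360,245),(105,150,60),(118,255,255)),(S,(235,215,360,280),(105,100,60),(118,255,255)),.01],
"tyel":[(T,(125,125,192,248),(18,180,120),(30,255,255)),(S,(190,125,285,170),(18,120,120),(30,255,255)),.01]}
for n,(a,b,z) in D.items():
    ca,_=blob(*a);cb,_=blob(*b)
    ra=cv2.minAreaRect(ca);rb=cv2.minAreaRect(cb)
    X=tri(it,ra[0],is_,rb[0])
    Xr=ray(it,ra[0],z)
    corners=np.array([ray(it,p,z)[:2] for p in cv2.boxPoints(ra)])
    e=[corners[1]-corners[0],corners[2]-corners[1]]
    L=[np.linalg.norm(v) for v in e]; v=e[int(np.argmax(L))]
    print(n,np.round(ra[0],1),np.round(rb[0],1),"tri",np.round(X,4),"ray",np.round(Xr,4),"L",np.round(L,3),"ang",round(np.degrees(np.arctan2(v[1],v[0]))%180,1))
E
python3 m.py
```

```text
blue [271.8 220.8] [241. 206.] tri [ 0.4437 -0.0689  0.0572] ray [ 0.4435 -0.0687  0.06  ] L [0.048 0.05 ] ang 45.6
yellow [ 94.  215.5] [201. 116.] tri [0.4497 0.392  0.0578] ray [0.45   0.3912 0.06  ] L [0.051 0.051] ang 21.5
tin [219.  178.5] [259.5 168. ] tri [0.5563 0.0717 0.0441] ray [0.5555 0.0719 0.044 ] L [0.053 0.057] ang 1.2
block [267.4 134.1] [311.  187.2] tri [ 0.6828 -0.0566  0.0345] ray [ 0.6811 -0.0562  0.04  ] L [0.067 0.041] ang 169.7
screws [220.4 219.6] [229.5 177.3] tri [0.4477 0.065  0.045 ] ray [0.4457 0.0655 0.044 ] L [0.047 0.051] ang 15.2Traceback (most recent call last):
  File "m.py", line 15, in <module>
    ca,_=blob(*a);cb,_=blob(*b)
         ~~~~^^^^
  File "h.py", line 20, in blob
    c=max(cs,key=cv2.contourArea)
ValueError: max() iterable argument is empty
```

```bash
sed -i 's/(170,120,130),(180,255,255)/(0,120,130),(8,255,255)/; s/(170,100,120),(180,255,255)/(0,100,120),(8,255,255)/' m.py
python3 m.py; python3 - <<'E'
import cv2,numpy as np
T=cv2.imread("pics/top0.png")
hs=cv2.cvtColor(T,cv2.COLOR_BGR2HSV)
print(hs[138,218],hs[205,200],hs[208,218],hs[209,222])
for r in range(203,234): print(r,' '.join('%3d/%3d'%(s,v) for s,v in hs[r,206:236,1:]))
E
```

```text
blue [271.8 220.8] [241. 206.] tri [ 0.4437 -0.0689  0.0572] ray [ 0.4435 -0.0687  0.06  ] L [0.048 0.05 ] ang 45.6
yellow [ 94.  215.5] [201. 116.] tri [0.4497 0.392  0.0578] ray [0.45   0.3912 0.06  ] L [0.051 0.051] ang 21.5
tin [219.  178.5] [259.5 168. ] tri [0.5563 0.0717 0.0441] ray [0.5555 0.0719 0.044 ] L [0.053 0.057] ang 1.2
block [267.4 134.1] [311.  187.2] tri [ 0.6828 -0.0566  0.0345] ray [ 0.6811 -0.0562  0.04  ] L [0.067 0.041] ang 169.7
screws [220.4 219.6] [229.5 177.3] tri [0.4477 0.065  0.045 ] ray [0.4457 0.0655 0.044 ] L [0.047 0.051] ang 15.2
red [218.5 136. ] [289.7 156.2] tri [0.6682 0.0754 0.058 ] ray [0.6678 0.0753 0.06  ] L [0.051 0.049] ang 91.1
jar [274.  174.5] [280.8 198.3] tri [ 0.5686 -0.0747  0.0472] ray [ 0.5678 -0.0744  0.05  ] L [0.037 0.035] ang 91.0
knob [388.8 224.8] [285. 312.] tri [ 0.4422 -0.3892  0.014 ] ray [ 0.4397 -0.3823  0.036 ] L [0.039 0.035] ang 134.5
tblue [326.  183.9] [292.5 247.6] tri [ 5.504e-01 -2.212e-01 -1.000e-04] ray [ 0.5515 -0.2203  0.01  ] L [0.29  0.107] ang 175.7
tyel [157.1 186.1] [238.1 146.8] tri [ 5.402e-01  2.43
[... 6990 characters left out ...]
/155 124/156 123/156 124/158 118/155  87/152  68/128  81/114  90/113 103/109 127/116 137/128 137/143 132/149 127/151 127/151 126/152 129/152 130/153 126/156 122/155 121/156 119/156 124/154 128/155 125/155 124/156
232 126/158 127/157 124/160 127/155 123/157 128/157 125/153 126/154 122/155 135/149 139/132 130/139 126/146 128/152 124/154 122/155 128/155 129/156 123/155 124/154 123/155 127/155 128/153 126/156 124/154 124/156 122/153 125/153 123/155 122/157
233 126/154 126/154 127/155 127/155 124/156 125/155 128/153 127/155 129/156 127/155 125/153 126/152 129/154 123/158 125/155 126/154 122/155 126/154 127/154 126/156 125/157 121/154 122/157 122/155 119/159 121/154 123/156 127/151 126/154 125/155
```

```bash
cat > m2.py <<'E'
from h import *
exec(open("m.py").read().split("for n,(a")[0].replace("from h import *",""))
def quad(a):
    c,_=blob(*a); h=cv2.convexHull(c)
    for e in np.arange(.005,.2,.002):
        q=cv2.approxPolyDP(h,e*cv2.arcLength(h,True),True)
        if len(q)<=4: break
    return q.reshape(-1,2).astype(float)
D["screws"]=[(T,(205,200,235,235),(0,0,110),(180,60,255)),D["screws"][1],.044]
for n in("tblue","tyel","block"):
    a,b,z=D[n]; qa=quad(a);qb=quad(b)
    # match corners via floor-plane rays
    wa=np.array([ray(it,p,z) for p in qa]);wb=np.array([ray(is_,p,z) for p in qb])
    X=[]
    for k in range(len(qa)):
        j=np.argmin(np.linalg.norm(wb-wa[k],axis=1)); X.append(tri(it,qa[k],is_,qb[j]))
    X=np.array(X);print(n,"\ntri",X.round(4).tolist(),"mean",X.mean(0).round(4),"\nray",wa.round(4)[:,:2].tolist(),wa.mean(0).round(4))
    E=[(wa[(k+1)%4]-wa[k])[:2] for k in range(4)]
    for v in E: print("  edge",round(np.linalg.norm(v),4),round(np.degrees(np.arctan2(v[1],v[0]))%180,1))
# screws: white or orange
x0,y0,x1,y1=205,200,235,235
hs=cv2.cvtColor(T[y0:y1,x0:x1].copy(),cv2.COLOR_RGB2HSV)
m=cv2.inRange(hs,np.array([0,0,140]),np.array([180,70,255]))|cv2.inRange(hs,np.array([0,0,165]),np.array([180,255,255]))
m=cv2.morphologyEx(cv2.morphologyEx(m,cv2.MORPH_CLOSE,np.ones((5,5))),cv2.MORPH_OPEN,np.ones((5,5)))
c=max(cv2.findContours(m,0,1)[0],key=cv2.contourArea)+np.array([x0,y0]);r=cv2.minAreaRect(c)
w=np.array([ray(it,p,.044) for p in cv2.boxPoints(r)]);print("screws",r,w.mean(0).round(4))
for k in range(2):
    v=w[k+1]-w[k];print("  edge",round(np.linalg.norm(v),4),round(np.degrees(np.arctan2(v[1],v[0]))%180,1))
E
python3 m2.py
```

```text
tblue 
tri [[0.6947, -0.1813, -0.0055], [0.6853, -0.2817, 0.0058], [0.4076, -0.2614, 0.0005], [0.4164, -0.1597, 0.0057]] mean [ 0.551  -0.221   0.0016] 
ray [[0.7006, -0.1824], [0.6911, -0.2833], [0.4068, -0.2593], [0.416, -0.1591]] [ 0.5536 -0.221   0.01  ]
  edge 0.1013 84.6
  edge 0.2853 175.2
  edge 0.1006 84.7
  edge 0.2855 175.3
tyel 
tri [[0.6785, 0.1738, -0.0082], [0.3918, 0.2082, -0.0067], [0.4036, 0.3139, 0.0069], [0.6903, 0.2767, 0.0068]] mean [ 5.410e-01  2.431e-01 -3.000e-04] 
ray [[0.6764, 0.1707], [0.3893, 0.2058], [0.4037, 0.3131], [0.6886, 0.2762]] [0.5395 0.2415 0.01  ]
  edge 0.2893 173.0
  edge 0.1083 82.3
  edge 0.2873 172.6
  edge 0.1062 83.4
block 
tri [[0.7149, -0.0439, 0.0391], [0.711, -0.0796, 0.0308], [0.6473, -0.0696, 0.0345], [0.6573, -0.0312, 0.0335]] mean [ 0.6826 -0.0561  0.0345] 
ray [[0.7149, -0.0439], [0.7099, -0.0795], [0.6453, -0.0691], [0.6557, -0.031]] [ 0.6814 -0.0559  0.04  ]
  edge 0.0359 82.1
  edge 0.0655 170.8
  edge 0.0395 74.7
  edge 0.0606 167.7
screws ((219.7941436767578, 217.17649841308594), (24.01102638244629, 17.947635650634766), 75.96376037597656) [0.4523 0.0673 0.044 ]
  edge 0.0473 105.1
  edge 0.0635 15.2
```

```bash
cat >> h.py <<'E'
def Rz(deg):
    a=np.radians(deg); y=np.array([np.cos(a),np.sin(a),0]); z=np.array([0,0,-1.]); return np.c_[np.cross(y,z),y,z]
def shot(name):
    i=robot.camera_info("wrist"); f=robot.grab_frame("wrist"); cv2.imwrite(f"pics/{name}.png",f[:,:,::-1]); np.save(f"pics/{name}.npy",i,allow_pickle=True)
    return i,f
def st(*k):
    s=robot.get_state(); print(round(s["time"],2),s["ee_pos"].round(4),"F",s["force"].round(1),"open",round(s["opening"],4))
E
python3 - <<'E'
from h import *
R=Rz(85.3)
robot.move_ptp([.49,-.069,.2],R); st(); i,_=shot("w1")
K,Rc,t=P(i); print("cam",-Rc.T@t, Rc[2])
robot.move_linear([.4435,-.0687,.15],velocity=.2,frame=R); st(); shot("w2")
E
```

```text
2.8 [ 0.4902 -0.0684  0.2   ] F [0.8 0.5 0.2] open 0.0941
cam [ 0.41616762 -0.06156073  0.35965592] [ 0.25515484 -0.02085525 -0.96667526]
3.34 [ 0.4444 -0.0685  0.1507] F [1.  0.6 0. ] open 0.094
```

View pics/w1.png

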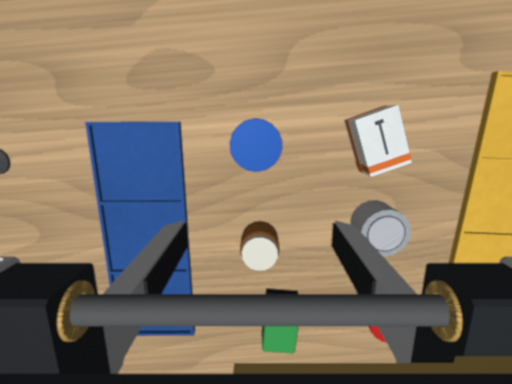

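View pics/w2.png

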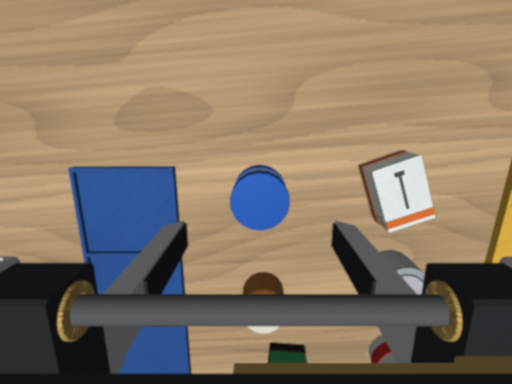

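The w1 picture shows the blue lid at (256,144), the jar at (260,252), the screws at (385,140), the tin at (386,232), the blue tray's near corners at (87,122) and (181,122). In w2 the lid is at (260,201) and the tray corners are at (71,167) and (175,167).

Things that could be mistaken, with top-view pixels:
- Pots: blue (271,221), yellow (95,216), red (218,138).
- Tin (219,179) or the amber jar (274,176), which has a white lid.
- Black knob (389,225) or pink knob (398,256).
- Block (268,136), which is the only green block. The screwdriver is at (490,165).

The blue-lidded pot at (271,221) is the first choice, and the w1/w2 close-ups confirm it.

```bash
python3 - <<'E'
from h import *
L=lambda n:(np.load(f"pics/{n}.npy",allow_pickle=True).item(),cv2.imread(f"pics/{n}.png")[:,:,::-1].copy())
i1,w1=L("w1");i2,w2=L("w2")
def ctr(im,roi,lo,hi):
    c,_=blob(im,roi,lo,hi); return cv2.minEnclosingCircle(c)
hs=cv2.cvtColor(w2,cv2.COLOR_RGB2HSV);print(hs[201,260],hs[172,260])
a=ctr(w1,(222,110,290,180),(105,120,100),(118,255,255));b=ctr(w2,(222,160,300,240),(105,120,150),(118,255,255))
print(a,b,"lid",tri(i1,a[0],i2,b[0]).round(4), ray(i1,a[0],.06).round(4))
def rect(im,roi):
    x0,y0,x1,y1=roi;hh=cv2.cvtColor(im[y0:y1,x0:x1].copy(),cv2.COLOR_RGB2HSV)
    m=cv2.inRange(hh,np.array([0,0,165]),np.array([180,60,255]))|cv2.inRange(hh,np.array([0,150,165]),np.array([14,255,255]))
    m=cv2.morphologyEx(cv2.morphologyEx(m,cv2.MORPH_CLOSE,np.ones((7,7))),cv2.MORPH_OPEN,np.ones((5,5)))
    c=max(cv2.findContours(m,0,1)[0],key=cv2.contourArea)+np.array([x0,y0]);return cv2.minAreaRect(c)
r1=rect(w1,(340,95,420,180));r2=rect(w2,(352,140,445,240))
print(r1,r2,"screws",tri(i1,r1[0],i2,r2[0]).round(4))
w=np.array([ray(i1,p,.044) for p in cv2.boxPoints(r1)])
for k in range(2):
    v=w[k+1]-w[k];print("  edge",round(np.linalg.norm(v),4),round(np.degrees(np.arctan2(v[1],v[0]))%180,1))
# tray near corners: hull corners of blue mask, image crop top part
for roi1,roi2 in (((60,100,205,215),(50,140,200,215)),):
    c1,_=blob(w1,roi1,(105,120,40),(118,255,255));c2,_=blob(w2,roi2,(105,120,40),(118,255,255))
    for s in(1,-1):
        f=lambda c:c.reshape(-1,2)[np.argmin(c.reshape(-1,2)@np.array([s,2.]))].astype(float)
        u,v=f(c1),f(c2);print("tray corner",u,v,tri(i1,u,i2,v).round(4))
E
```

```text
[109 187 187] [110 189 101]
((255.48678588867188, 144.601318359375), 25.84134864807129) ((259.46630859375, 201.35232543945312), 29.232336044311523) lid [ 0.4432 -0.0676  0.0584] [ 0.4431 -0.0676  0.06  ]
((383.95001220703125, 140.14999389648438), (63.06047439575195, 46.484073638916016), 74.74488067626953) ((404.6572265625, 193.72689819335938), (66.96174621582031, 52.58892822265625), 74.93151092529297) screws [0.4508 0.0673 0.0453]
  edge 0.0465 100.4
  edge 0.0677 17.4
tray corner [ 86. 123.] [ 71. 168.] [ 0.407  -0.2682 -0.003 ]
tray corner [178. 123.] [173. 168.] [ 0.4158 -0.158  -0.0005]
```

```bash
cat >> h.py <<'E'
def comp(tray,k):
    c,a={"b":(np.array([.5515,-.2207]),-4.7),"y":(np.array([.539,.2425]),-7.2)}[tray]
    r=np.radians(a); return c+k*.096*np.array([np.cos(r),np.sin(r)]), 90+a
ZC=.15
def pick(x,y,th,zg,opn=.094):
    R=Rz(th)
    robot.gripper_to(opn)
    robot.move_ptp([x,y,ZC],R)
    hit=robot.move_linear([x,y,zg],velocity=.12,frame=R,threshold=12); print("hit",hit); st()
    if hit: return False
    robot.gripper_to(0.02); st()
    robot.move_linear([x,y,ZC],velocity=.15); st()
    return True
def place(tray,k,zg,opn=.08):
    (x,y),th=comp(tray,k); R=Rz(th)
    robot.move_ptp([x,y,ZC],R)
    robot.move_linear([x,y,zg+.004+.010],velocity=.12,frame=R); st()
    hit=robot.move_linear([x,y,zg+.004-.004],velocity=.02,threshold=5); print("touch",hit); st()
    robot.gripper_to(opn); robot.pause(.2)
    robot.move_linear([x,y,ZC],velocity=.15); st()
E
python3 - <<'E'
from h import *
if pick(.4432,-.068,85.3,.034): shot("w3")
E
```

```text
hit False
4.97 [ 0.4436 -0.068   0.0345] F [-0.3 -1.1  0. ] open 0.0938
5.67 [ 0.4432 -0.068   0.034 ] F [-0.9  1.5  2.2] open 0.0537
6.6 [ 0.4428 -0.0679  0.1494] F [ 0.  -0.3 -1.9] open 0.0535
```

View pics/w3.png

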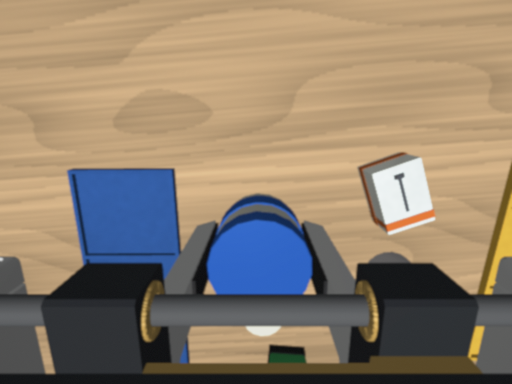

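The pot is held upright between the jaws, with its lid at (260,255) and a jaw opening of 53.5 mm, as expected. Next I place it in the near compartment.

```bash
python3 - <<'E'
from h import *
place("b",-1,.034)
robot.move_ptp([.55,-.02,.22],Rz(85.3)); shot("w4"); st()
f=robot.grab_frame("top"); cv2.imwrite("pics/top1.png",cv2.resize(f[110:270,80:420,::-1],None,fx=2.35,fy=2.35))
E
```

```text
8.28 [ 0.4562 -0.213   0.0486] F [ 0.  -0.1 -1. ] open 0.054
touch True
8.82 [ 0.4559 -0.2128  0.0376] F [ 0.9 -1.2  1.7] open 0.0536
10.53 [ 0.4555 -0.2125  0.1493] F [-0.1 -0.4 -0.5] open 0.0802
11.47 [ 0.5493 -0.0219  0.2194] F [-0.5  0.5  0.4] open 0.0798
```

View pics/w4.png

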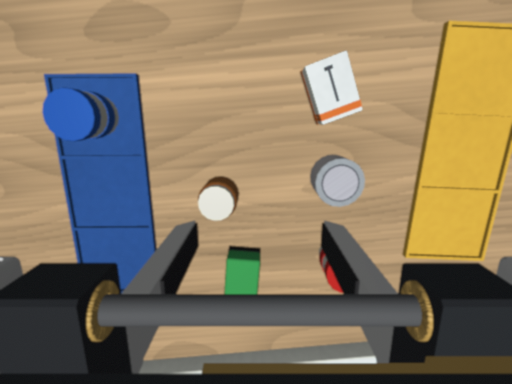

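w4 shows the blue pot standing in the near blue compartment (lid (72,113)), tin at (340,181), block (242,270). Next is the tin.

```bash
python3 - <<'E'
from h import *
if pick(.5558,.0718,85.3,.031):
    shot("w5"); place("b",0,.031)
E
```

```text
hit False
13.65 [0.5563 0.0718 0.0317] F [ 0.2 -0.1 -0.7] open 0.0935
14.3 [0.5558 0.0719 0.031 ] F [-1.2  1.3  2. ] open 0.0575
15.24 [0.5553 0.0719 0.1492] F [ 0.5  0.6 -2.1] open 0.0575
17.44 [ 0.5519 -0.2209  0.0457] F [ 0.8  0.5 -1.6] open 0.0575
touch True
17.98 [ 0.5516 -0.2206  0.0347] F [-0.  -0.4  3.8] open 0.0576
19.65 [ 0.5511 -0.2204  0.1492] F [ 0.3  0.9 -0.3] open 0.0801
```

View pics/w5.png

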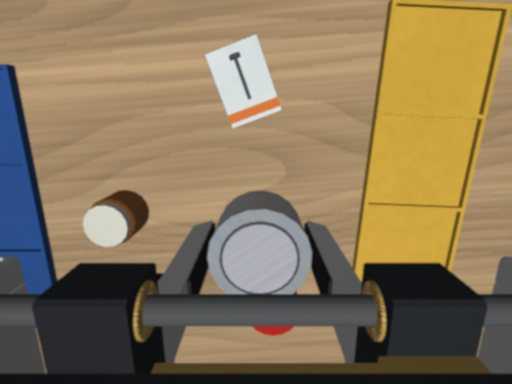

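```bash
python3 - <<'E'
from h import *
R=Rz(79.7)
robot.gripper_to(.094)
robot.move_ptp([.72,-.055,.2],R); i1,w1=shot("w6")
robot.move_linear([.70,-.055,.15],velocity=.2,frame=R); i2,w2=shot("w7"); st()
rs=[]
for i,w in((i1,w1),(i2,w2)):
    c,_=blob(w,(160,60,340,260),(55,90,85),(75,255,255)); r=cv2.minAreaRect(c); rs.append(r)
    q=np.array([ray(i,p,.04) for p in cv2.boxPoints(r)]); print(np.round(r[0],1),np.round(r[1],1),"ray",q.mean(0).round(4))
    for k in range(2):
        v=q[k+1]-q[k];print("  edge",round(np.linalg.norm(v),4),round(np.degrees(np.arctan2(v[1],v[0]))%180,1))
print("tri",tri(i1,rs[0][0],i2,rs[1][0]).round(4))
E
```

```text
21.57 [ 0.7006 -0.0558  0.1514] F [-0.2 -0.1 -0.4] open 0.0941
[253.5 151.5] [63. 39.] ray [ 0.6817 -0.0558  0.04  ]
  edge 0.041 79.6
  edge 0.0678 170.3
[254.5 177. ] [72. 45.] ray [ 0.6809 -0.0561  0.04  ]
  edge 0.0407 79.6
  edge 0.0686 170.5
tri [ 0.6818 -0.0562  0.03  ]
```

View pics/w7.png

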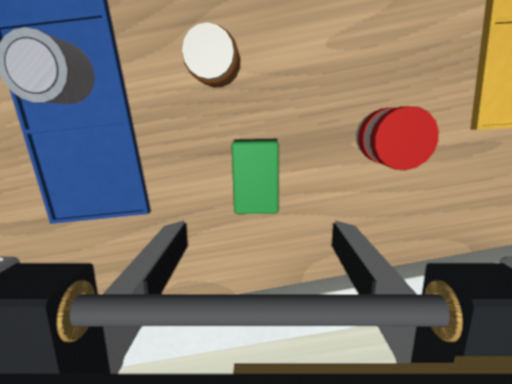

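w7 shows the block at (255,177), the red pot at (400,137) and the tin standing in the middle blue compartment (its lid at (34,65)).

```bash
python3 - <<'E'
from h import *
if pick(.6815,-.056,80,.029):
    place("b",1,.029)
    R=Rz(95)
    robot.gripper_to(.094)
    robot.move_ptp([.50,.067,.2],R); i1,w1=shot("w8")
E
```

```text
hit False
23.2 [ 0.682  -0.0561  0.0298] F [ 0.9 -0.3 -0.3] open 0.094
24.02 [ 0.6815 -0.056   0.029 ] F [-0.1 -0.  -0.2] open 0.0439
24.98 [ 0.681  -0.0558  0.149 ] F [-0.5  1.2 -1.8] open 0.044
26.76 [ 0.6476 -0.2288  0.0438] F [-1.5 -0.5 -1.1] open 0.0437
touch True
27.29 [ 0.6473 -0.2285  0.0327] F [ 0.4 -0.1  5.2] open 0.0437
29.16 [ 0.6468 -0.2283  0.149 ] F [0.2 0.4 0.4] open 0.08
```

View pics/w8.png

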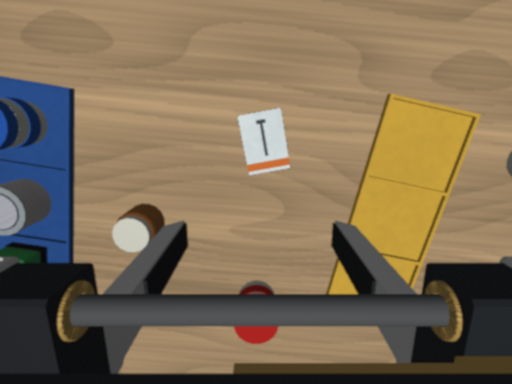

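w8 shows the screws at (264,142), yellow tray corners at (390,94) and (479,114), and blue tray with pot, tin and block one per compartment. Next are the screws.

```bash
python3 - <<'E'
from h import *
i=np.load("pics/w8.npy",allow_pickle=True).item()
for p in((390,94),(479,114)): print("ytray corner",ray(i,p,.01).round(4))
c,_=comp("y",0)
r=np.radians(-7.2);u=np.array([np.cos(r),np.sin(r)]);v=np.array([-u[1],u[0]])
print("expected",c-.146*u-.054*v,c-.146*u+.054*v)
if pick(.4518,.0672,106,.031):
    shot("w9"); 
E
```

```text
ytray corner [0.3898 0.205  0.01  ]
ytray corner [0.4025 0.3108 0.01  ]
expected [0.38738326 0.20722446] [0.40091925 0.31437285]
hit False
32.67 [0.4523 0.0673 0.0315] F [-0.3 -0.2  0.4] open 0.0937
33.47 [0.4518 0.0672 0.031 ] F [-0.3 -1.   1.1] open 0.0461
34.41 [0.4514 0.0672 0.1493] F [ 0.  -0.2 -1.1] open 0.0457
```

View pics/w9.png

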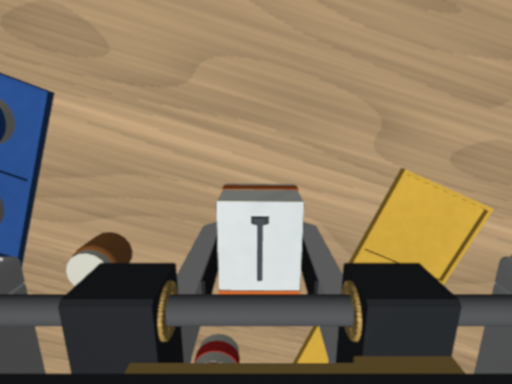

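The box is held square (opening 46 mm), and the yellow tray corners agree to about 3 mm. I'll place it in the middle yellow compartment, then look at the yellow pot.

```bash
python3 - <<'E'
from h import *
place("y",0,.031)
R=Rz(82.8); robot.gripper_to(.094)
robot.move_ptp([.49,.36,.2],R); i1,w1=shot("w10")
robot.move_linear([.455,.37,.15],velocity=.2,frame=R); i2,w2=shot("w11"); st()
for i,w in((i1,w1),(i2,w2)):
    c,_=blob(w,(60,60,245,260),(18,150,190),(30,255,255)); r=cv2.minEnclosingCircle(c); print(r,ray(i,r[0],.06).round(4))
E
```

```text
36.28 [0.5394 0.2426 0.0457] F [-0.2 -0.1 -1. ] open 0.0459
touch True
36.82 [0.5391 0.2425 0.0347] F [0.2 0.2 3.5] open 0.0456
38.64 [0.5385 0.2424 0.1492] F [ 0.4 -0.6 -0.5] open 0.0797
40.26 [0.4564 0.3694 0.151 ] F [-0.5 -0.2 -0.3] open 0.0944
((164.0, 185.0), 88.7525634765625) [0.4722 0.2631 0.06  ]
((149.5, 203.5), 75.71337127685547) [0.4437 0.2736 0.06  ]
```

View pics/w10.png

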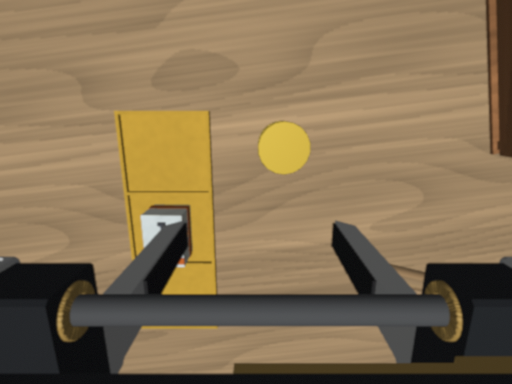

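View pics/w11.png

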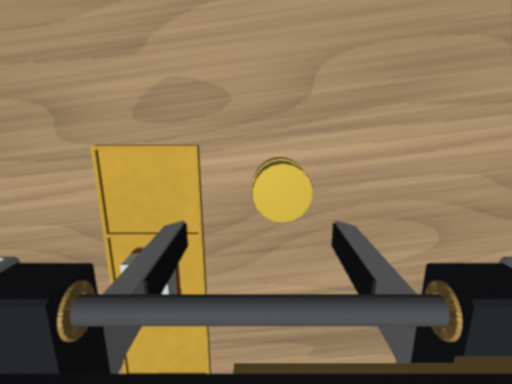

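The mask had taken the tray by mistake. The yellow lid is at (285,148) in w10 and (282,191) in w11.

```bash
python3 - <<'E'
from h import *
L=lambda n:(np.load(f"pics/{n}.npy",allow_pickle=True).item(),cv2.imread(f"pics/{n}.png")[:,:,::-1].copy())
i1,w1=L("w10");i2,w2=L("w11")
c1=cv2.minEnclosingCircle(blob(w1,(245,110,325,190),(18,150,150),(30,255,255))[0]);c2=cv2.minEnclosingCircle(blob(w2,(240,150,325,235),(18,150,170),(30,255,255))[0])
X=tri(i1,c1[0],i2,c2[0]);print(c1,c2,X.round(4),ray(i2,c2[0],.06).round(4))
x,y=ray(i2,c2[0],.06)[:2]
assert abs(x-.45)<.006 and abs(y-.391)<.006
if pick(x,y,82.8,.034):
    shot("w12"); place("y",-1,.034)
    robot.move_ptp([.45,.1,.3],Rz(85)); shot("w13"); st()
for n in("top","side"):
    cv2.imwrite(f"pics/{n}2.png",robot.grab_frame(n)[:,:,::-1])
a=cv2.imread("pics/top2.png");cv2.imwrite("pics/top2c.png",cv2.resize(a[110:270,80:420],None,fx=2.35,fy=2.35,interpolation=cv2.INTER_CUBIC))
E
```

```text
((283.1997375488281, 147.17884826660156), 26.335134506225586) ((282.0, 192.5), 29.95423126220703) [0.449  0.3909 0.0583] [0.4486 0.391  0.06  ]
hit False
41.84 [0.449  0.3912 0.0346] F [0.2 0.3 0. ] open 0.0944
42.54 [0.4486 0.391  0.034 ] F [ 0.2 -0.7  2.1] open 0.054
43.47 [0.4481 0.3908 0.1492] F [-0.8 -0.1 -3.2] open 0.0537
45.12 [0.4441 0.2547 0.0485] F [-0.2 -0.6 -2.4] open 0.0534
touch True
45.66 [0.4438 0.2546 0.0376] F [1.7 1.8 0.8] open 0.0536
47.37 [0.4433 0.2544 0.1493] F [ 0.2  0.3 -0.1] open 0.0799
48.28 [0.4495 0.1014 0.299 ] F [ 0.  -0.4 -0.7] open 0.0797
```

View pics/top2c.png

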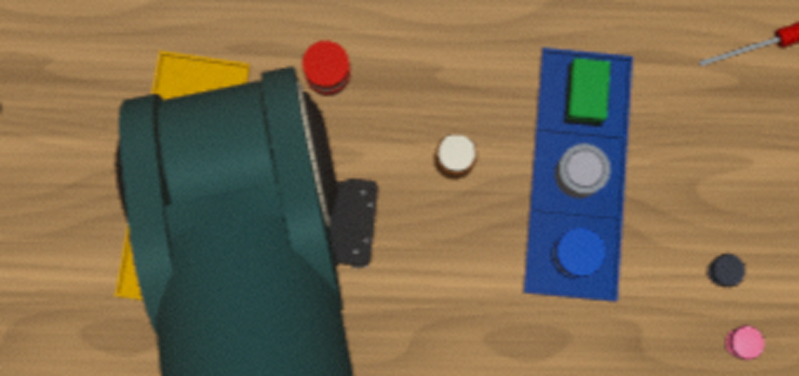

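View pics/side2.png

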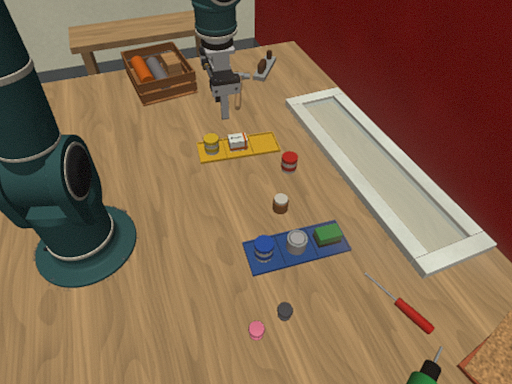

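View pics/w13.png

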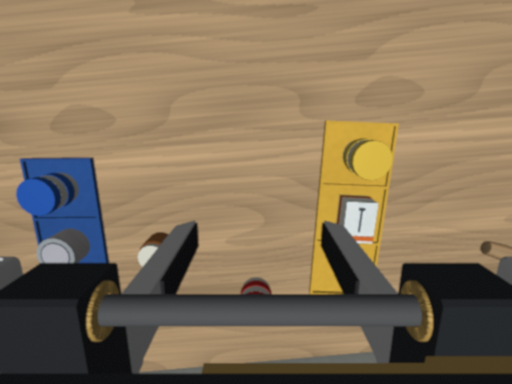

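In the top crop the red pot (326,67), jar (456,155) and knob (727,270) are at the same pixels as at the start. All five kit items stand in separate compartments, and the hand is clear.

```bash
python3 -c "
from rig import robot
print(robot.sign_off())"
```

```text
the job is handed in; nothing more can be done
None
```

I made up both kits and handed the job in at about 48 s of the 128 s allowed; no verdict was reported.

- **Blue tray:** the blue pot is in the near compartment, the tin in the middle and the sanding block in the far one.
- **Yellow tray:** the yellow pot is in the near compartment and the box of screws in the middle one.
- **Setting down:** each item was lowered slowly until the wrist force showed contact. Contact came within 1 mm of the height expected for a 4 mm tray floor.
- **Last checks:** the final top, side and wrist pictures show all five items upright in separate compartments. The red pot, jar and knob are at the same pixels as at the start, and the gripper is clear. In the final top view the arm hid most of the yellow tray, so that tray was checked in the side and wrist views only.
- **Disagreements:**
  - Two-view heights for the tray rims scattered by about 15 mm, and those for the block's top ran from 30 to 39 mm against the 40 mm in the text. For these I relied on the contact heights.
  - One colour mask for the yellow pot picked up the tray instead. I caught it in the picture and redid it before grasping.

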